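# Centre the eye model on its display plinth

## Task

The top-heavy eye model has been left off-centre on its small green plinth, partly over the edge. Gently push it with light taps of the fingertips, without pinching, lifting or tipping it, until its round foot stands centred and upright inside the white ring, with a gap all round. Leave the other things on and around the mat where they are.

Things in the scene. Friction and masses are not known exactly. Their poses are not given: they have to be found in the camera images.
- eye_foot (a point): Centre of the underside of the eye model's foot; z runs up its stem. At the start it is 25 to 33 mm off the plinth's centre, in any direction, the foot partly overhanging the plinth's edge
- eye_model: Loose eye model (origin at eye_foot), 66 mm tall, about 120 g: dark wooden disc foot 46 mm across, 10 mm thick; brass stem 10 mm across; heavy white eyeball 38 mm across with blue iris, centred 47 mm above the underside, so a fingertip coming straight down beside it meets the foot first. Top-heavy: slides when pushed low at the foot, may tip when pushed at the eyeball
- plinth_top (a point): Centre of the flat top of the round green plinth, 64 mm above the table; z up. The plinth is 92 mm across, 60 mm tall, screwed down (it does not move), and stands on the mat. A thin white ring, inner diameter 58 mm and outer 64 mm, is printed on its top about this centre, 6 mm wider all round than the eye model's foot
- mat: Flat blue display mat, 300 x 420 x 4 mm, fixed to the table; origin at the centre of its underside, 420 mm side along its y. It carries the plinth near its middle and a bystander near each corner
- amber_bottle_mid (a point): Bystander, loose: brown glass bottle with black cap and paper label, 34 mm across, 75 mm tall; this point lies at its middle, half-way up
- white_bottle_mid (a point): Bystander, loose: white plastic jar with orange cap, 38 mm across, 85 mm tall; this point lies at its middle, half-way up
- carton_mid (a point): Bystander, loose: upright white paper carton with a blue band, 45 x 35 x 85 mm; this point lies at its middle, half-way up
- tooth_model_mid (a point): Bystander, loose: white molar model on a dark round wooden foot, 48 mm across, about 56 mm tall; this point lies at its middle, half-way up
- steel_bowl_mid (a point): Bystander, loose: shallow steel bowl, 110 mm across, 40 mm tall, beside the mat on the robot's left; this point lies at its middle, half-way up
- reflex_hammer_mid (a point): Bystander, loose: reflex hammer with orange head and black grip lying flat, about 175 mm long, beside the mat on the robot's right; this point lies at its middle, half-way up
Mind the look-alikes: they are no part of the job. Leave any red look-alike of the eye_model alone.

How it is judged:
By the outcome, as a careful person would: the job done as asked, in the order asked, and still so for the second after the job is handed in, with the robot touching nothing.
It also fails if it takes over 42 s, if anything falls off the work surface, if the arm or the gripper's body presses on something with over 40 N, if the wrist force passes 120 N, or if a joint passes its speed limit or range.

## Robot

A 6-joint arm with a two-finger parallel gripper is mounted at the origin on the work surface. World frame = base frame: x ahead of the robot, y to its left, z up, the work surface at z = 0. Lengths are in m, angles in rad, forces in N, time in s.
With the tool pointing down it reaches from about 0.225 to 0.875 m from the base axis. Payload 3.4 kg.
Tool frame: the origin (TCP) lies at the very end of the fingers, on their centre line; the grasp point (between the pads) lies 19 mm behind it; z points along the fingers, y is the direction in which the jaws open and shut (so a half turn about z gives the same grasp; the last joint's range is limited). The gripper opens to 85 mm and grips with 20 to 120 N. Pads are 22 mm wide; open, the fingers measure 114 mm over their backs; the gripper's body (76 mm by 85 mm) begins 54 mm behind the grasp point. The pads swing forward as they close: fully open they stand 13 mm farther back than shut.
Start: joints at [-1.337, 0.276, 1.505, -0, 1.361, -0.121], TCP at [0.2, -0.539, 0.231] pointing down, gripper open.
Joint ranges: [-2.89, 2.89], [-0.75, 2.08], [0.22, 2.7], [-1.18, 4.32], [0.11, 2.71], [-2.7, 2.7]. Speed limits (rad/s): [2.57, 2.57, 3.14, 3.14, 3.14, 3.14].

## Interface

Orientations are given as a unit quaternion [w, x, y, z].
In Python, from rig import manip, viewer, job gives the robot as it stands.
- The arm moves only by the shell command python3 -m crank 'ROWS' [OPENING] [FORCE]. ROWS is JSON, a list of rows, each a list of 6 numbers: the shift along the tool's x, y, z in m, then the turn, a rotation vector about the tool's x, y, z in degrees. In form: [[dx, dy, dz, rx, ry, rz], ...]. A call has 1 to 20 rows; each row is the pose to reach, as a shift and turn from the pose measured when the call began, along the tool's axes at that moment; what a row does not reach only later rows make up. A row lasts 1/8 s, in which the tool goes at most 62.5 mm and 10.7 degrees, less where a joint would pass 70% of its speed; a pose out of reach is approached as far as the arm can. A call with a gripper value outside its range is refused whole. OPENING is the opening, from 0 (shut) to 1 (fully open), set as the call begins (- or left out, the last holds). The fingers move at their own pace and stop on an object; FORCE is the grip in N (left out, the last holds). Time passes only in rows, so rows that repeat a pose let the fingers close. It gives the time, the measured TCP pose, the force and the opening at its end, in the units of the state.
- manip.get_state(): the state, without advancing time (a new reading comes with each control period).
- viewer.get_image(name): name is "scene" or "top" or "wrist"; returns a dict with "frame" (400x640x3 uint8, blue, green, red), "range_z" (400x640 float32, m along the optical axis (not along the pixel's ray), 0 where there is no reading), "intrinsics" (3x3 intrinsics, pixels), "world_from_camera" (4x4, takes a point from camera to world coordinates); the wrist camera has in their place "mount" (4x4, takes a point from camera to tool coordinates, whose origin is the TCP and whose axes are the flange's). Camera axes: x right, y up, looking along -z (the intrinsics and any distortion apply to the point x, -y, -z); pixel columns grow to the right and rows downward; lengths in m; the calibration is good to about 2 mm. A picture is of the moment at which its call begins: read the wrist's pose just before it.
- job.sign_off(): hands the job in, once; it reports no verdict.
The state is a dict: "clock": time; "qpos": joint angles; "qd": joint speeds; "effort": joint torques, N m; "position": TCP position; "ee_rot": TCP orientation; "contact_force": force on the tool from outside, world axes, zero at the start; "moment": the same for the moment, N m; "width": finger opening in m.
Only numpy, scipy, OpenCV 4.12 (cv2) and the standard library are available. Lean on these libraries where they do the work, as an engineer would, in place of code of your own. Each camera call takes 0.05 s, during which the arm holds its last target. There are 200 camera calls.

## Working session

There is one attempt and no reset: what is moved stays moved. The work goes in short steps, Python scripts to look and compute and a shell command to move; the robot and the scene stay as the last step left them, time stands still between calls to the robot, and variables do not carry over. Pictures are saved under pics/ and viewed, about 8 in all and at most 12, crops included, and the job is handed in when it is done.

```bash
mkdir -p pics; cat > h.py <<'E'
import numpy as np, cv2
from rig import manip, viewer, job
def grab(n):
    s=manip.get_state(); d=viewer.get_image(n)
    if 'world_from_camera' in d: T=d['world_from_camera']
    else:
        w,x,y,z=s['ee_rot']
        from scipy.spatial.transform import Rotation as R
        P=np.eye(4);P[:3,:3]=R.from_quat([x,y,z,w]).as_matrix();P[:3,3]=s['position'];T=P@d['mount']
    return d['frame'],d['range_z'],d['intrinsics'],np.array(T)
def ray(u,v,K,T):
    p=np.linalg.inv(K)@np.array([u,v,1.]); return T[:3,3],T[:3,:3]@np.array([p[0],-p[1],-p[2]])
def onz(u,v,K,T,z):
    o,d=ray(u,v,K,T); return o+d*(z-o[2])/d[2]
def proj(p,K,T):
    c=np.linalg.inv(T)@np.append(p,1); q=K@np.array([c[0],-c[1],-c[2]]); return q[:2]/q[2]
E
python3 - <<'E'
from h import *
print(manip.get_state())
a=grab('top');b=grab('scene')
cv2.imwrite('pics/top.png',a[0]);cv2.imwrite('pics/scene.png',b[0])
print(a[2],a[3],b[3])
E
```

```text
{'clock': 0.0, 'qpos': array([-1.33702861e+00,  2.76575212e-01,  1.50615501e+00,  1.98472619e-05,
        1.36069203e+00, -1.20993043e-01]), 'qd': array([-2.02049326e-03,  9.60441122e-04,  1.36247159e-04,  5.11774345e-04,
       -3.99076463e-05, -2.47111344e-04]), 'effort': array([ 1.21689005e-03, -4.16770077e+01, -2.45802784e+01, -8.28300313e-05,
        1.11238228e-02,  4.84017178e-06]), 'position': array([ 0.19961532, -0.53866538,  0.23044228]), 'ee_rot': array([-9.13890904e-04,  9.84309261e-01,  1.76449545e-01, -4.18676078e-05]), 'contact_force': array([ 0.23903583, -0.06486463,  0.32606717]), 'moment': array([ 0.01512969, -0.02466395,  0.00690578]), 'width': 0.08587855654996372}
[[390.46787437   0.         320.04516095]
 [  0.         390.46787437 198.90688213]
 [  0.           0.           1.        ]] [[ 2.28931483e-02  9.96259089e-01 -8.33290544e-02  4.47130493e-01]
 [-9.99736597e-01  2.29489378e-02 -2.88378092e-04 -1.22640364e-02]
 [ 1.62501399e-03  8.33137071e-02  9.96522045e-01  1.08797138e+00]
 [ 0.00000000e+00  0.00000000e+00  0.00000000e+00  1.00000000e+00]] [[-0.41205319 -0.63128568  0.65703163  1.11120444]
 [ 0.91115444 -0.28795673  0.29475161  0.25497982]
 [ 0.00312421  0.72011062  0.69385224  0.70982675]
 [ 0.          0.          0.          1.        ]]
```

View pics/top.png

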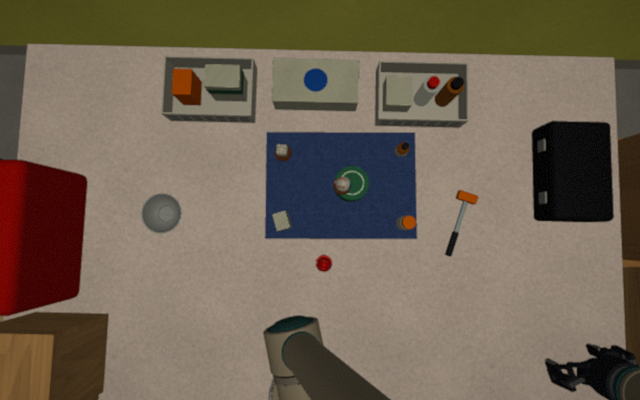

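View pics/scene.png

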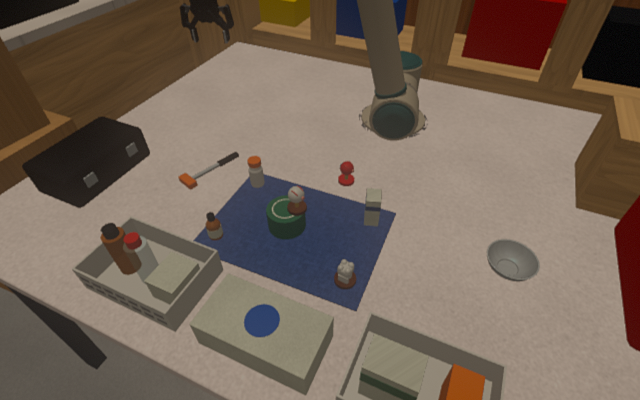

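The target is the white eyeball at top (342,185), standing on the green plinth at about (352,183). The red look-alike at top (324,263) / scene (346,173) stands off the mat and stays untouched. Next I'll get coarse positions and an enlarged crop to confirm.

```bash
python3 - <<'E'
from h import *
for n,box in(('top',(300,140,410,240)),('scene',(250,160,330,250))):
    f,r,K,T=grab(n)
    hsv=cv2.cvtColor(f,cv2.COLOR_BGR2HSV)
    m=cv2.inRange(hsv,(60,80,30),(90,255,255)); k=np.zeros_like(m);x0,y0,x1,y1=box;k[y0:y1,x0:x1]=m[y0:y1,x0:x1]
    ys,xs=np.nonzero(k); e=cv2.minEnclosingCircle(np.c_[xs,ys].astype(np.float32)); print(n,e,onz(*e[0],K,T,.064))
    c=cv2.resize(f[y0:y1,x0:x1],None,fx=5,fy=5,interpolation=cv2.INTER_CUBIC);cv2.imwrite(f'pics/c_{n}.png',c)
    P=[onz(u,v,K,T,.066) for u,v in((342,185),)]
    print(P)
    np.save(n+'z.npy',r)
d=viewer.get_image('wrist');print(d['mount'],d['intrinsics'])
a=cv2.imread('pics/c_top.png');b=cv2.imread('pics/c_scene.png');h=max(a.shape[0],b.shape[0])
o=np.zeros((h,a.shape[1]+b.shape[1],3),np.uint8);o[:a.shape[0],:a.shape[1]]=a;o[:b.shape[0],a.shape[1]:]=b
cv2.imwrite('pics/c.png',cv2.resize(o,None,fx=.8,fy=.8))
E
```

```text
top ((351.3362121582031, 183.2183837890625), 17.93805503845215) [ 0.57622149 -0.09362723  0.064     ]
[array([ 0.57067578, -0.06895182,  0.066     ])]
scene ((283.0, 212.5), 17.356653213500977) [ 0.59227199 -0.08908569  0.064     ]
[array([4.49454646e-01, 1.53069137e-05, 6.60000000e-02])]
[[ 1.74022833e-03  9.55550859e-01  2.94821177e-01  7.53271436e-02]
 [ 9.99998468e-01 -1.60684662e-03 -6.94665138e-04 -3.76779792e-04]
 [-1.90055457e-04  2.94821934e-01 -9.55552192e-01 -1.42930334e-01]
 [ 0.00000000e+00  0.00000000e+00  0.00000000e+00  1.00000000e+00]] [[307.21505063   0.         320.75302886]
 [  0.         307.21505063 200.17670935]
 [  0.           0.           1.        ]]
```

View pics/c.png

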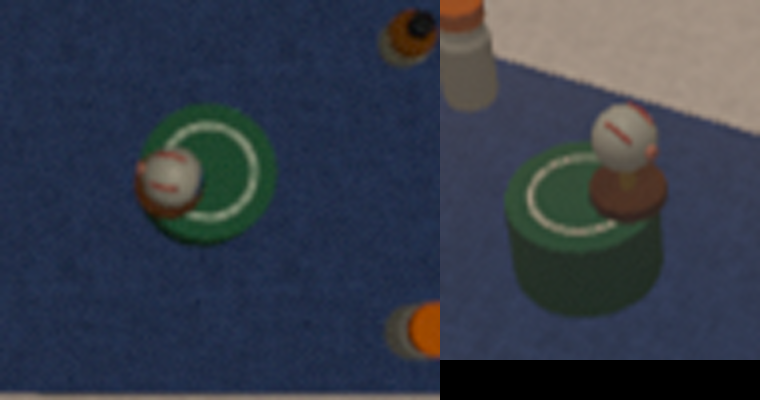

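Confirmed: the white eyeball on the brown foot (crop 170,185) sits off-centre from the ring (crop 210,172), overhanging the plinth's +y side. I'll move over it with the fingers shut and look from close by.

```bash
python3 -m crank '[[0.511,-0.344,-0.02,0,0,-85],[0.511,-0.344,-0.02,0,0,-85],[0.511,-0.344,-0.02,0,0,-85],[0.511,-0.344,-0.02,0,0,-85],[0.511,-0.344,-0.02,0,0,-85],[0.511,-0.344,-0.02,0,0,-85],[0.511,-0.344,-0.02,0,0,-85],[0.511,-0.344,-0.02,0,0,-85],[0.511,-0.344,-0.02,0,0,-85],[0.511,-0.344,-0.02,0,0,-85],[0.511,-0.344,-0.02,0,0,-85],[0.511,-0.344,-0.02,0,0,-85],[0.511,-0.344,-0.02,0,0,-85],[0.511,-0.344,-0.02,0,0,-85],[0.511,-0.344,-0.02,0,0,-85],[0.511,-0.344,-0.02,0,0,-85]]' 0
python3 - <<'E'
from h import *
f,r,K,T=grab('wrist');print(T);cv2.imwrite('pics/w1.png',f)
E
```

```text
clock: 2.25
position: [0.5592, -0.0393, 0.2514]
ee_rot: [-0.0, 0.607, 0.795, 0.0]
contact_force: [-0.4, -0.4, 0.2]
width: -0.0001
[[ 9.64169491e-01 -2.53577536e-01 -7.79463020e-02  5.39411532e-01]
 [ 2.65286994e-01  9.21543891e-01  2.83513083e-01  3.34927773e-02]
 [-6.16107244e-05 -2.94032805e-01  9.55795326e-01  3.94349185e-01]
 [ 0.00000000e+00  0.00000000e+00  0.00000000e+00  1.00000000e+00]]
```

View pics/w1.png

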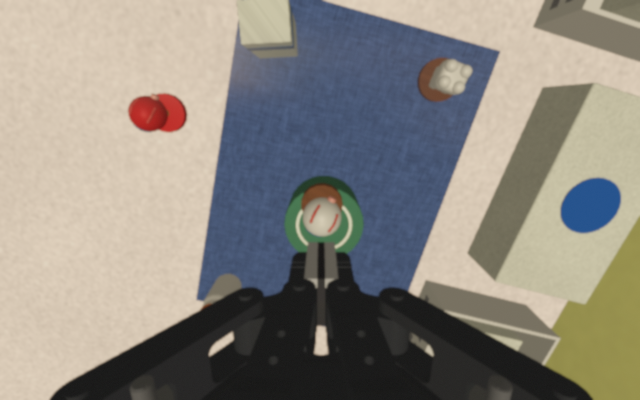

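```bash
python3 -m crank '[[0.06,0,0.04,0,0,0],[0.06,0,0.04,0,0,0],[0.06,0,0.04,0,0,0]]' 0
cat > m.py <<'E'
from h import *
import sys
f,r,K,T=grab('wrist'); print(np.round(manip.get_state()['position'],4))
hsv=cv2.cvtColor(f,cv2.COLOR_BGR2HSV)
cv2.imwrite(sys.argv[1],f)
np.savez('last.npz',f=f,K=K,T=T,r=r)
E
python3 m.py pics/w2.png
```

```text
clock: 2.68
position: [0.5434, 0.019, 0.2113]
ee_rot: [-0.0, 0.606, 0.795, 0.0]
contact_force: [1.0, -0.3, 0.1]
width: 0.0001
[0.5441 0.0183 0.2119]
```

View pics/w2.png

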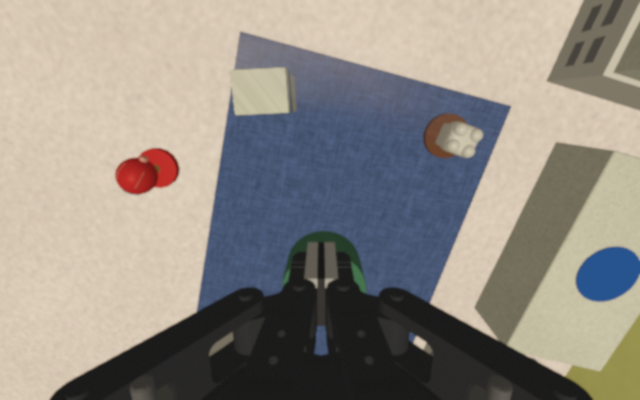

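The fingers hide the plinth from this side, so I'll look from beyond it, on the tool's −x side.

```bash
python3 -m crank '[[-0.06,0,-0.01,0,0,0],[-0.13,0,-0.01,0,0,0],[-0.13,0,-0.01,0,0,0],[-0.13,0,-0.01,0,0,0]]' 0
cat > m.py <<'E'
from h import *
import sys
f,r,K,T=grab('wrist'); s=manip.get_state(); print(np.round(s['position'],4))
np.savez('last.npz',f=f,K=K,T=T,r=r)
hsv=cv2.cvtColor(f,cv2.COLOR_BGR2HSV); z=.064
c0=proj(np.array([.578,-.09,z]),K,T); roi=np.zeros(f.shape[:2],np.uint8); cv2.circle(roi,tuple(int(v) for v in c0),75,255,-1)
g=cv2.inRange(hsv,(55,80,25),(90,255,255))&roi
b=cv2.inRange(hsv,(0,80,30),(14,255,160))&roi
w=cv2.inRange(hsv,(0,0,110),(180,75,255))&roi
o=cv2.resize(f,None,fx=1,fy=1)
def big(m):
    n,l,st,_=cv2.connectedComponentsWithStats(m); return (l==1+np.argmax(st[1:,4])).astype(np.uint8)*255
def fit(P):  # algebraic circle fit with trimming
    for _ in range(4):
        A=np.c_[2*P,np.ones(len(P))]; q=np.linalg.lstsq(A,(P**2).sum(1),rcond=None)[0]
        c=q[:2];R=np.sqrt(q[2]+c@c); e=np.abs(np.hypot(*(P-c).T)-R); P=P[e<max(.0015,2*e.std())]
    return np.round(c,4),round(R,4),len(P)
for nm,m,zz,h in(('green',big(g),z,0),('foot',big(b),z+.010,1)):
    cs=max(cv2.findContours(m,0,2)[0],key=cv2.contourArea)
    if h: cs=cv2.convexHull(cs)
    cv2.drawContours(o,[cs],-1,(0,255,255) if h else (255,0,255),1)
    P=np.array([onz(u,v,K,T,zz)[:2] for u,v in cs[:,0].astype(float)])
    print(nm,fit(P),cv2.boundingRect(cs))
ys,xs=np.nonzero(w); P=np.array([onz(u,v,K,T,z)[:2] for u,v in zip(xs,ys)])
d=np.hypot(*(P-np.array(eval(sys.argv[2]))).T); k=(d>.025)&(d<.036); print('ring',fit(P[k]))
x,y=[int(v) for v in c0]; x0=max(0,x-80);y0=max(0,y-80)
cv2.imwrite(sys.argv[1],np.hstack([cv2.resize(i[y0:y0+160,x0:x0+160],(400,400),interpolation=cv2.INTER_CUBIC) for i in(f,o)]))
E
python3 m.py pics/w3.png '(.577,-.092)'
```

```text
clock: 3.22
position: [0.5788, -0.1082, 0.2223]
ee_rot: [0.001, 0.607, 0.794, 0.001]
contact_force: [-0.2, 0.4, 0.1]
width: 0.0
[ 0.5784 -0.1071  0.2222]
green (array([ 0.5774, -0.0935]), np.float64(0.0447), 14) (277, 125, 92, 87)
foot (array([ 0.5672, -0.0646]), np.float64(0.0207), 14) (299, 117, 44, 20)
ring (array([ 0.5771, -0.0921]), np.float64(0.0311), 546)
```

View pics/w3.png

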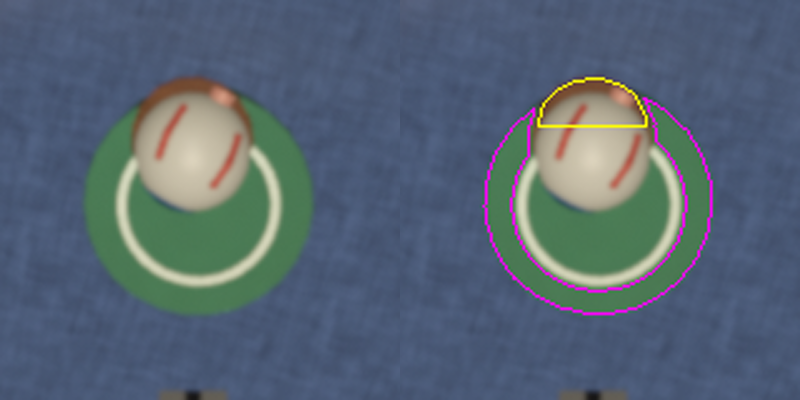

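```bash
python3 - <<'E'
from h import *
L=np.load('last.npz');K,T,r=L['K'],L['T'],L['r']
c0=proj(np.array([.578,-.09,.064]),K,T); x0,y0=[int(v)-80 for v in c0]
px=lambda a,b:(x0+a/2.5,y0+b/2.5)
def dep(u,v):
    o,d=ray(u,v,K,T); return (o+d*r[int(round(v)),int(round(u))])
print('green pts',dep(*px(200,250)),dep(*px(105,200)))
print('ball top',dep(*px(193,152)))
print('ball ctr', onz(*px(193,152),K,T,.111))
E=[onz(*px(a,b),K,T,.072)[:2] for a,b in((192,77),(132,130),(254,130),(145,98),(238,92))]
from scipy.optimize import least_squares
print('foot',least_squares(lambda c:[np.hypot(*(e-c))-.023 for e in E],[.568,-.066]).x)
X=T[:3,:3]@np.array([0,1,0]);print('toolx yaw',np.degrees(np.arctan2(X[1],X[0])))
E
```

```text
green pts [ 0.58300234 -0.10935012  0.06464675] [ 0.54126215 -0.09959809  0.06452611]
ball top [ 0.56750649 -0.064211    0.12953498]
ball ctr [ 0.5681869  -0.06648802  0.111     ]
foot [ 0.56839123 -0.06626711]
toolx yaw 105.26938519239015
```

Foot at about (0.568,−0.066) and ring at (0.577,−0.092), so it needs a 27 mm push towards −71°. Measured heights agree with the text: plinth top 0.0645 m, ball top 0.1295 m. I'll go behind it and descend beside the plinth.

```bash
python3 -m crank '[[0.045,0,0,0,0,-3.5],[0.090,-0.002,0,0,0,-3.5],[0.090,-0.002,0,0,0,-3.5],[0.090,-0.002,0.04,0,0,-3.5],[0.090,-0.002,0.09,0,0,-3.5],[0.090,-0.002,0.13,0,0,-3.5],[0.090,-0.002,0.154,0,0,-3.5],[0.090,-0.002,0.154,0,0,-3.5],[0.090,-0.002,0.154,0,0,-3.5]]' 0
python3 - <<'E'
from h import *
s=manip.get_state();w,x,y,z=s['ee_rot'];print(s['position'],np.degrees(2*np.arctan2(y,x)),s['contact_force'])
E
```

```text
clock: 4.4
position: [0.5541, -0.0207, 0.0694]
ee_rot: [0.001, 0.582, 0.813, 0.001]
contact_force: [0.6, -0.2, 0.2]
width: 0.0001
[ 0.55406681 -0.02072621  0.06937985] 108.80672477896506 [ 0.56106534 -0.19212327  0.23359092]
```

```bash
python3 -m crank '[[-0.005,-0.001,0.002,0,0,0],[-0.010,-0.001,0.002,0,0,0],[-0.012,-0.001,0.002,0,0,0],[-0.0135,-0.001,0.002,0,0,0],[-0.015,-0.001,0.002,0,0,0],[-0.0165,-0.001,0.002,0,0,0],[-0.018,-0.001,0.002,0,0,0],[-0.0195,-0.001,0.002,0,0,0],[-0.021,-0.001,0.002,0,0,0],[-0.0225,-0.001,0.002,0,0,0],[-0.024,-0.001,0.002,0,0,0],[-0.0255,-0.001,0.002,0,0,0],[-0.027,-0.001,0.002,0,0,0],[-0.0285,-0.001,0.002,0,0,0],[-0.030,-0.001,0.002,0,0,0],[-0.0315,-0.001,0.002,0,0,0],[-0.0315,-0.001,0.002,0,0,0]]' 0
python3 - <<'E'
from h import *
f,r,K,T=grab('scene');cv2.imwrite('pics/s4.png',cv2.resize(f[140:260,220:380],None,fx=4,fy=4,interpolation=cv2.INTER_CUBIC))
E
```

```text
clock: 6.52
position: [0.5634, -0.0511, 0.0674]
ee_rot: [0.002, 0.582, 0.813, 0.001]
contact_force: [-0.6, 0.8, 1.1]
width: 0.0001
```

View pics/s4.png

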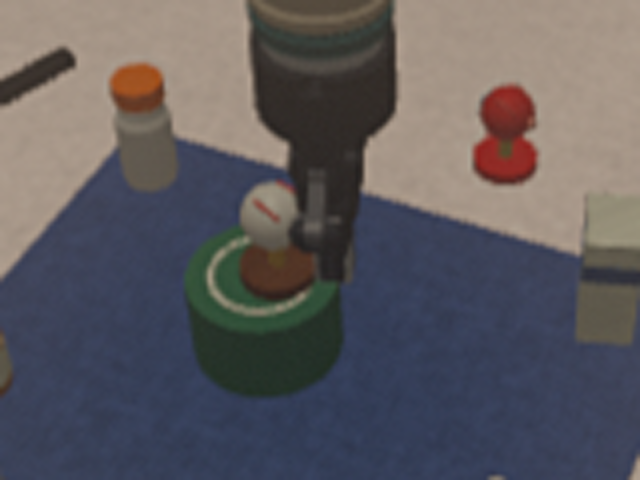

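The foot has slid in and the model is still upright (foot at crop 278,270, fingertip behind it at 335,265). I'll push 7 mm further, then back off and measure from above.

```bash
python3 -m crank '[[-0.0015,0,0,0,0,0],[-0.003,0,0,0,0,0],[-0.0045,0,0,0,0,0],[-0.006,0,0,0,0,0],[-0.007,0,0,0,0,0],[-0.007,0,0,0,0,0],[0,0,0,0,0,0],[0.01,0,0,0,0,0],[0.015,0,-0.05,0,0,0],[0.015,0,-0.1,0,0,0],[0.01,0,-0.155,0,0,0],[-0.05,0,-0.155,0,0,0],[-0.075,0,-0.155,0,0,0],[-0.075,0,-0.155,0,0,0],[-0.075,0,-0.155,0,0,0]]' 0
python3 m.py pics/w5.png '(.577,-.092)'
```

```text
clock: 8.45
position: [0.586, -0.1208, 0.2216]
ee_rot: [0.0, 0.582, 0.813, 0.001]
contact_force: [0.2, 0.4, -0.7]
width: 0.0
[ 0.5861 -0.1206  0.2218]
green (array([ 0.5771, -0.0924]), np.float64(0.045), 140) (275, 107, 93, 93)
foot (array([ 0.5752, -0.0891]), np.float64(0.021), 15) (298, 130, 45, 22)
ring (array([ 0.5771, -0.0919]), np.float64(0.0305), 596)
```

View pics/w5.png

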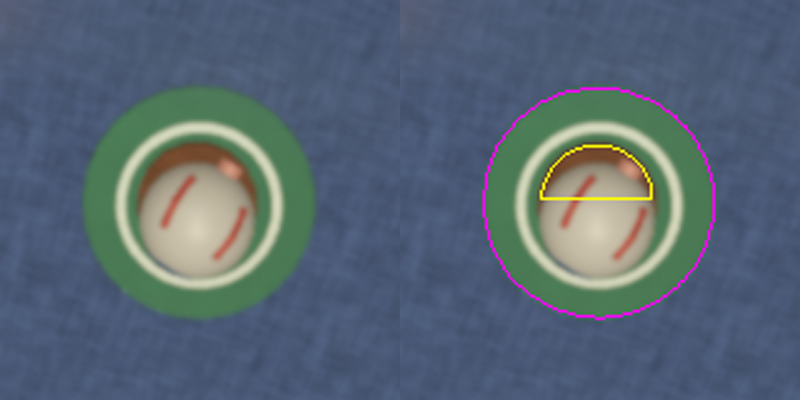

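```bash
python3 - <<'E'
from h import *
from scipy.optimize import least_squares
L=np.load('last.npz');K,T,r,f=L['K'],L['T'],L['r'],L['f']
c0=proj(np.array([.578,-.09,.064]),K,T); x0,y0=[int(v)-80 for v in c0]
px=lambda a,b:(x0+a/2.5,y0+b/2.5)
print('ball ctr', onz(*px(197,222),K,T,.111), 'cam',T[:3,3])
for z in(.074,.064):
  E=[onz(*px(a,b),K,T,z)[:2] for a,b in((197,142),(136,200),(258,200),(152,163),(242,163))]
  print('foot',z,least_squares(lambda c:[np.hypot(*(e-c))-.023 for e in E],[.576,-.09]).x)
f,r,K,T=grab('top');hsv=cv2.cvtColor(f,cv2.COLOR_BGR2HSV)
f,r,K,T=grab('scene');cv2.imwrite('pics/s6.png',cv2.resize(f[150:250,220:340],None,fx=6,fy=6,interpolation=cv2.INTER_CUBIC))
print([np.round(proj(np.array([.5771,-.0919,z]),K,T)-[220,150],2)*6 for z in(.064,.111)])
E
```

```text
ball ctr [ 0.57618748 -0.09063133  0.111     ] cam [ 0.56158545 -0.04941597  0.36462517]
foot 0.074 [ 0.57618709 -0.09042626]
foot 0.064 [ 0.57636485 -0.09088976]
[array([390.54, 347.34]), array([381.54, 260.64])]
```

View pics/s6.png

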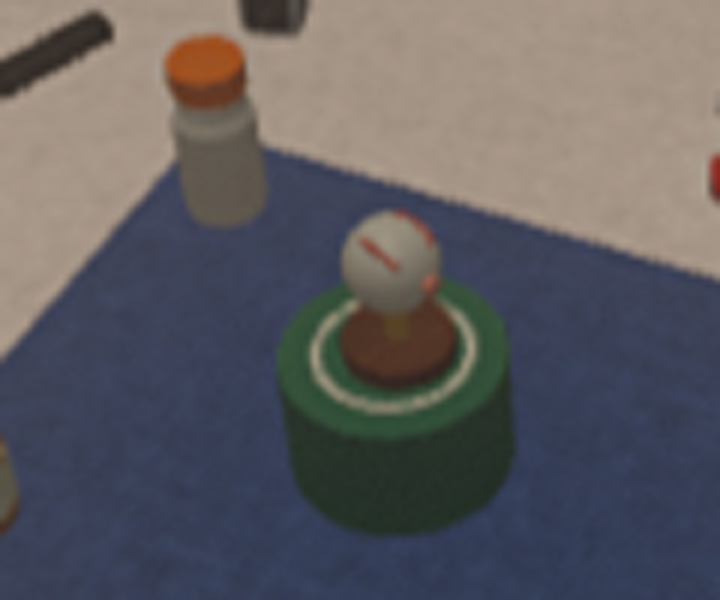

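Upright and inside the ring, but still about 2 mm towards +y in both views: wrist gives (0.5763,−0.0907), and in the scene crop the foot centre is at 399 against the ring's 392. There's plenty of time for one more tap of 2 mm.

```bash
python3 -m crank '[[0.06,0.001,0,0,0,0],[0.085,0.001,0,0,0,0],[0.085,0.001,0.03,0,0,0],[0.085,0.001,0.08,0,0,0],[0.085,0.001,0.13,0,0,0],[0.085,0.001,0.1535,0,0,0],[0.085,0.001,0.1535,0,0,0],[0.085,0.001,0.1535,0,0,0]]' 0
```

```text
clock: 9.6
position: [0.5612, -0.0396, 0.0698]
ee_rot: [0.002, 0.581, 0.814, 0.001]
contact_force: [-0.9, 0.2, 0.6]
width: 0.0001
```

```bash
python3 -m crank '[[-0.006,-0.0015,0.002,0,0,0],[-0.012,-0.0015,0.002,0,0,0],[-0.015,-0.0015,0.002,0,0,0],[-0.0165,-0.0015,0.002,0,0,0],[-0.018,-0.0015,0.002,0,0,0],[-0.0195,-0.0015,0.002,0,0,0],[-0.0205,-0.0015,0.002,0,0,0],[-0.0205,-0.0015,0.002,0,0,0]]' 0
python3 -m crank '[[0.006,0,0,0,0,0],[0.016,0,0,0,0,0],[0.02,0,-0.05,0,0,0],[0.02,0,-0.1,0,0,0],[0.02,0,-0.155,0,0,0],[-0.04,0,-0.155,0,0,0],[-0.065,0,-0.155,0,0,0],[-0.065,0,-0.155,0,0,0],[-0.065,0,-0.155,0,0,0]]' 0
python3 m.py pics/w7.png '(.577,-.092)'; python3 - <<'E'
from h import *
f,r,K,T=grab('scene');a=cv2.resize(f[150:250,220:340],(480,400),interpolation=cv2.INTER_CUBIC)
b=cv2.imread('pics/w7.png')[:,:400][50:350,50:350];b=cv2.resize(b,(300,300));o=np.zeros((400,780,3),np.uint8);o[:,:480]=a;o[:300,480:]=b
cv2.imwrite('pics/c7.png',o)
E
```

```text
clock: 10.6
position: [0.5663, -0.0595, 0.0678]
ee_rot: [0.002, 0.581, 0.814, 0.001]
contact_force: [-1.0, 0.2, -0.2]
width: 0.0
clock: 11.72
position: [0.5858, -0.1197, 0.222]
ee_rot: [0.0, 0.581, 0.814, 0.002]
contact_force: [-0.1, 0.5, -0.4]
width: 0.0001
[ 0.5858 -0.1196  0.2222]
green (array([ 0.5771, -0.0924]), np.float64(0.045), 141) (275, 108, 93, 93)
foot (array([ 0.5757, -0.0906]), np.float64(0.021), 15) (298, 133, 45, 23)
ring (array([ 0.5772, -0.0918]), np.float64(0.0305), 585)
```

View pics/c7.png

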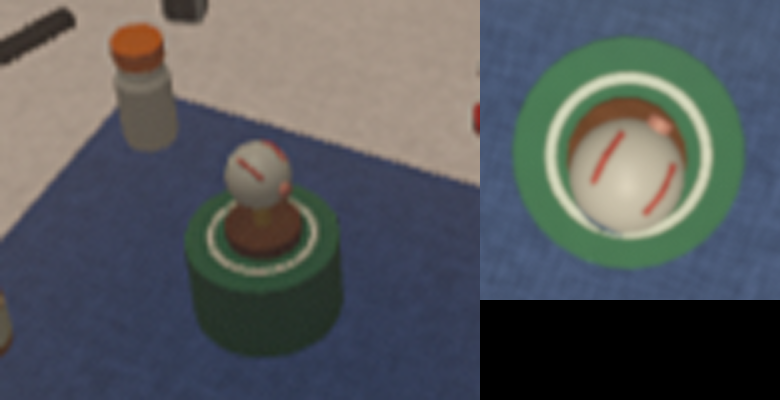

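The foot now has green all round it in both views, and the corrected estimate of its centre, about (0.5766,−0.092), is within 1 mm of the ring's centre. The gripper is clear above, so I'm handing the job in.

```bash
python3 -c "
from rig import job,manip
print(job.sign_off(), manip.get_state()['clock'])"
```

```text
the job is handed in; nothing more can be done
the job is handed in; nothing more can be done
```

The eye model now stands upright and centred inside the white ring, with a gap all round, and the job is handed in. I slid it about 27 mm with the shut fingertips, pushing low on the foot, in two slow pushes and a final 2 mm tap. There was no pinching or lifting.

- **Position:** in the last wrist view, the foot is about (0.577, −0.092) and the ring is (0.577, −0.092), roughly 1 mm apart or less. The raw circle fit of the foot was about 2 mm off and came out 2 mm small in radius, because the eyeball hides part of the foot. I corrected it by the shift that the known 23 mm radius gave in the earlier view.
- **Scene view:** the last picture also showed green all round the foot and the stem upright.
- **Time and force:** the arm finished at about 11.7 s, with the gripper clear above. Wrist force readings between moves stayed around 1 N.
- **Other things:** the arm did not go near the other objects or the red look-alike, but I did not measure their positions again at the end.

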